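File a tall kiln batt into the leaning row

ROBOT

A 6-joint arm with a two-finger parallel gripper is mounted at the origin on a cart in front of the work surface, level with it; the furniture and walls round the work are solid. World frame = base frame: x ahead of the robot, y to its left, z up, the work surface at z = 0. Lengths are in m, angles in rad, forces in N, time in s.
With the tool pointing down it reaches from about 0.275 to 0.975 m from the base axis. Payload 8.4 kg.
Tool frame: the origin (TCP) lies at the very end of the fingers, on their centre line; the grasp point (between the pads) lies 19 mm behind it; z points along the fingers, y is the line along which they close (so a half turn about z gives the same grasp; the last joint's range is limited). The gripper opens to 92 mm and grips with 3 to 60 N. Pads are 20 mm wide; open, the fingers measure 128 mm over their backs; the gripper's body (75 mm by 189 mm) begins 69 mm behind the grasp point.
Start: joints at [-1.276, 0.353, 1.633, -0, 1.155, -0.002], TCP at [0.183, -0.598, 0.215] pointing down, gripper open.
Joint ranges: [-2.63, 2.63], [-0.92, 2.1], [0.06, 2.66], [-1.3, 4.44], [0, 2.69], [-3.02, 3.02]. Speed limits (rad/s): [2.22, 2.22, 2.79, 3.14, 3.14, 3.14].

INTERFACE

Orientations are given as a rotation vector (axis times angle).
In Python, from bench import env gives the robot as it stands. The module is installed in compiled form; this text tells all that it offers.
- The arm moves only by the shell command python3 -m inch 'ROWS'. ROWS is JSON, a list of rows, each an object of numbers: "gripper": the opening, from 0 (shut) to 1 (fully open); "dx", "dy", "dz": the shift along the world's x, y, z as a fraction of full scale; "ax", "ay", "az": the turn, a rotation vector about the world's x, y, z as a fraction of full scale. A call has 1 to 20 rows; each row shifts and turns the commanded pose from where the row before left it; what a row does not reach is not made up. Full scale, the value 1, is 2.5 cm for a shift and 8 degrees for a turn. A row lasts 1/8 s, in which the tool goes at most 62.5 mm and 10.7 degrees, less where a joint would pass 70% of its speed; a pose out of reach is approached as far as the arm can. A call with a number of a shift or a turn outside -1 to 1 is refused whole. A call with a gripper value outside its range is refused whole. The fingers move at their own pace and stop on an object; the grip force is fixed at half the most. Time passes only in rows, so rows that do not move let the fingers close. It gives the time, the measured TCP pose, the force, the opening and the grip force at its end, in the units of the state.
- env.sense(): the state, without advancing time (a new reading comes with each control period).
- env.camera(name): name is "scene" or "top" or "wrist"; returns a dict with "color" (480x640x3 uint8, red, green, blue), "fov_y" (degrees; the focal length in pixels is half the picture's height over the tangent of half this angle, whatever the lens; pixels are square), "cx", "cy" (the principal point, pixels), "position" and "attitude" of the camera in the world. Camera axes: x right, y up, looking along -z (the intrinsics and any distortion apply to the point x, -y, -z); pixel columns grow to the right and rows downward; lengths in m; the calibration is good to about 2 mm. The wrist camera is an equidistant fisheye: a pixel r from the principal point sees the ray r / f radians off the axis. A picture is of the moment at which its call begins. There is no depth.
- env.finish_job(): hands the job in; it is judged then, once.
The state is a dict: "time": time; "joint_pos": joint angles; "joint_vel": joint speeds; "effort": joint torques, N m; "position": TCP position; "orientation": TCP orientation; "wrist_force": force on the tool from outside, world axes, zero at the start; "wrist_torque": the same for the moment, N m; "grip_width": opening from 0.0 (shut) to 1.0 (fully open); "grip_force": force on a finger pad.
Only numpy, scipy, OpenCV 4.12 (cv2) and the standard library are available. Lean on these libraries where they do the work, as an engineer would, in place of code of your own. Each camera call takes 0.05 s, during which the arm holds its last target. There are 200 camera calls.

TASK

Take the tall kiln batt out of the slotted stand and file it into the sloping rack, between the second and third of the four short batts, bevelled edge down. The gap there is too narrow: push it in gently so that the neighbours move apart, down to the rack floor and against the front lip, and let go. All short batts and the brick must still stand straight on the rack floor against the lip; leave the mug and the bowl alone.

Things in the scene. Friction and masses are not known exactly. Their poses are not given: they have to be found in the camera images.
- tall_batt: Tall kiln batt, plain grey slab 120 deep (x) x 16 thick (y) x 150 mm high (z), about 0.36 kg, upright in the slot of the stand. Origin: centre of its lower edge; z up along its height. Lower edge bevelled on both faces to 7 mm over the lowest 14 mm; upper edge square. Grip it across its thickness (y) near the top: once filed, its upper 40 mm stand above the brick, 60 mm above the short batts.
- stand: Fixed pale wooden block 110 (x) x 74 (y) x 41 mm high with an open slot along its x, 18 mm wide, slot floor 12 mm above the worktop. Origin: centre of its underside.
- rack_bed: Floor of the fixed rack, sloping 0.5 rad down toward the robot. Origin on the floor's upper face at the inner face of the front lip, mid-width. x points up the slope (away from the lip), y along the row to the left, z square to the floor. A filed batt stands with its axes parallel to these, its origin at x = 0.060, z = 0.
- rack: The fixed wooden rack as a whole (level frame, origin on the worktop under it, yaw as rack_bed). In rack_bed's frame: floor from x = 0 to 0.138, open at the back; lip 28 mm high; side walls 60 mm high with inner faces at y = +0.080 and -0.080. Nothing is above it. It is rigid: a knock of the batt on it over 45 N is ramming, so go the last 12 mm slowly (10 mm/s).
- short_batt_a: Short kiln batt, plain grey slab 120 deep (x) x 16 thick (y) x 90 mm high (z), 0.2 kg. Origin: centre of its square lower edge; z up along its height. Upper edge bevelled on both faces to 7 mm over the top 14 mm. First of the row, nearest the rack's left wall (bed +y), with 2 to 6 mm between them; all four rest against the lip and slide freely along the row (friction about 0.5 to 0.7).
- short_batt_b: Short kiln batt, plain grey slab 120 deep (x) x 16 thick (y) x 90 mm high (z), 0.2 kg. Origin: centre of its square lower edge; z up along its height. Upper edge bevelled on both faces to 7 mm over the top 14 mm. Second of the row, next to short_batt_a; the narrow gap is on its bed -y side.
- short_batt_c: Short kiln batt, plain grey slab 120 deep (x) x 16 thick (y) x 90 mm high (z), 0.2 kg. Origin: centre of its square lower edge; z up along its height. Upper edge bevelled on both faces to 7 mm over the top 14 mm. Third of the row; 6 to 9 mm gap to short_batt_b's face, where the tall batt goes in. Pushed straight, it may jam part-way at about 20 N; rocking it 5 to 9 mm along the row frees it.
- short_batt_d: Short kiln batt, plain grey slab 120 deep (x) x 16 thick (y) x 90 mm high (z), 0.2 kg. Origin: centre of its square lower edge; z up along its height. Upper edge bevelled on both faces to 7 mm over the top 14 mm. Fourth of the row, between short_batt_c and the brick. Neighbours left leaning after the push straighten when the filed batt is rocked along the row while still held.
- brick: Loose insulating firebrick that serves as bookend at the rack's right end: 64 along the row x 115 along the slope x 110 mm high, 0.4 kg. Origin: centre of its underside; its own x lies along the row (bed +y), its z is its height. 15 to 23 mm free between it and the right wall, into which the row can be pushed.
- mug: Loose bisque mug, 70 x 98 x 90 mm, bystander. Origin: centre of its underside.
- test_bowl: Loose small bisque bowl, 99 mm across, 46 mm high, bystander. Origin: centre of its underside.

How it is judged:
On the way, in this order (a step that is already met when the one before it is completed fails the run):
1. the tall batt is lifted clear of the stand (z of tall_batt in the frame of stand above 0.06 m and contact force between the fingers and tall_batt above 0.5 N), for 0.2 s.
2. its foot is between the second and third short batts, tilted like them (z of tall_batt in the frame of rack_bed below 0.07 m and angle between the z axis of tall_batt and the z axis of rack_bed, either way round below 0.2 rad and y of tall_batt in the frame of short_batt_b between -0.034 and -0.008 m and y of tall_batt in the frame of short_batt_c between 0.008 and 0.034 m), for 0.1 s.
At the end, for the whole second after the job is handed in: Tall batt between short_batt_b and c, within 4 mm of the rack floor and 4.5 mm of the lip, parallel to the rack to 0.1 rad, released, at rest; each short batt and the brick within 4 mm of the floor and 6 mm (brick 8) of the lip, upright in the rack to 0.14 rad (z of tall_batt in the frame of rack_bed between -0.004 and 0.004 m and x of tall_batt in the frame of rack_bed between 0.055 and 0.0645 m and angle between the z axis of tall_batt and the z axis of rack_bed, either way round below 0.1 rad and angle between the x axis of tall_batt and the x axis of rack_bed, either way round below 0.1 rad and y of tall_batt in the frame of short_batt_b between -0.034 and -0.008 m and y of tall_batt in the frame of short_batt_c between 0.008 and 0.034 m and z of short_batt_a in the frame of rack_bed between -0.004 and 0.004 m and x of each of short_batt_a, short_batt_b, short_batt_c, short_batt_d, brick in the frame of rack_bed below 0.066 m and angle between the z axis of each of short_batt_a, short_batt_b, short_batt_c, short_batt_d, brick and the z axis of rack_bed, either way round below 0.14 rad and z of short_batt_b in the frame of rack_bed between -0.004 and 0.004 m and z of short_batt_c in the frame of rack_bed between -0.004 and 0.004 m and z of short_batt_d in the frame of rack_bed between -0.004 and 0.004 m and z of brick in the frame of rack_bed between -0.004 and 0.004 m and linear speed of tall_batt below 0.02 m/s and contact force between the fingers and tall_batt below 0.1 N); the robot touches nothing.
It fails at once if a short batt or the brick is toppled (leans more than 0.4 rad) (angle between the z axis of any of short_batt_a, short_batt_b, short_batt_c, short_batt_d, brick and the z axis of rack_bed, either way round above 0.4 rad).
It fails at once if the tall batt is rammed or dropped onto the rack (more than 45 N) (contact force between tall_batt and rack_bed above 45 N).
It fails at once if the mug or the bowl is moved by more than 15 mm (distance of any of mug, test_bowl from where it was at the start of the episode above 0.015 m).
It also fails if it takes over 64 s, if anything falls off the work surface, if the arm or the gripper's body presses on something with over 40 N, if the wrist force passes 120 N, or if a joint passes its speed limit or range.

## Working session

There is one attempt and no reset: what is moved stays moved. The work goes in short steps, Python scripts to look and compute and a shell command to move; the robot and the scene stay as the last step left them, time stands still between calls to the robot, and variables do not carry over. Pictures are saved under pics/ and viewed, at most 10 in all, crops included, and the job is handed in when it is done.

```bash
mkdir -p pics
python3 - <<'E'
from bench import env
import cv2,numpy as np
for n in("scene","top"):
    c=env.camera(n);cv2.imwrite(f"pics/{n}0.png",c["color"][:,:,::-1])
    print(n,{k:np.round(v,4).tolist() for k,v in c.items() if k!="color"})
s=env.sense();print({k:np.round(v,3).tolist() for k,v in s.items()})
E
```

```text
scene {'fov_y': 42.8789, 'cx': 322.8491, 'cy': 235.5792, 'position': [-0.1604, 0.8751, 0.846], 'attitude': [0.4373, -1.0905, -2.2029]}
top {'fov_y': 48.0479, 'cx': 315.1778, 'cy': 238.5874, 'position': [0.4465, 0.1135, 1.0608], 'attitude': [0.0607, -0.0338, -1.5773]}
{'time': 0.1, 'joint_pos': [-1.276, 0.354, 1.634, 0.0, 1.155, -0.002], 'joint_vel': [0.001, -0.002, -0.002, 0.0, -0.001, -0.001], 'effort': [0.0, -59.491, -33.493, 0.07, 0.018, -0.0], 'position': [0.183, -0.597, 0.214], 'orientation': [-3.106, -0.464, 0.0], 'wrist_force': [-0.177, -0.416, -0.543], 'wrist_torque': [-0.002, 0.003, -0.019], 'grip_force': 0.0, 'grip_width': 0.998}
```

View pics/scene0.png

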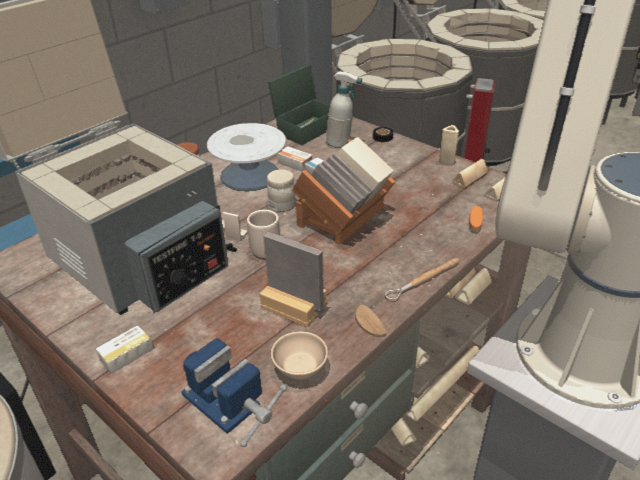

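View pics/top0.png

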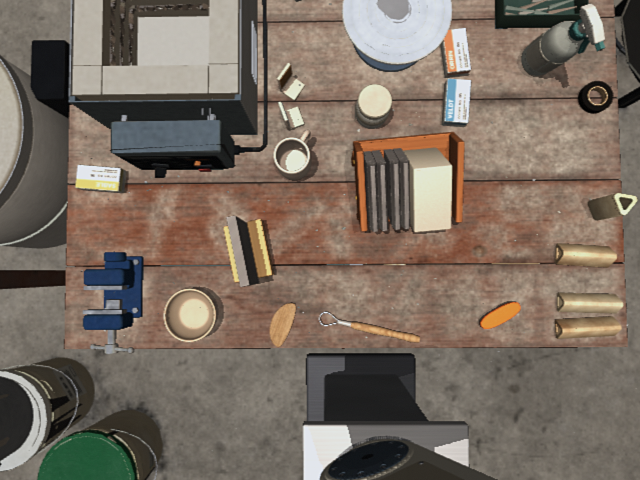

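The scene view shows the tall batt in its stand at about (293,275) and the rack at (345,190). In the top view the stand is at (248,250), the rack spans 355–463 × 135–232, the mug is at (293,155) and the bowl at (190,315). Next I'll enlarge both for exact corners.

```bash
cat > h.py <<'E'
import cv2,numpy as np
from scipy.spatial.transform import Rotation as R
from bench import env
class Cam:
    def __init__(s,n):
        c=env.camera(n);s.img=c["color"][:,:,::-1].copy();s.f=240/np.tan(np.radians(c["fov_y"])/2)
        s.c=np.array([c["cx"],c["cy"]]);s.p=np.array(c["position"]);s.R=R.from_rotvec(c["attitude"]).as_matrix();s.fish=n=="wrist"
    def proj(s,P):
        q=(np.atleast_2d(P)-s.p)@s.R; x,y,z=q[:,0],-q[:,1],-q[:,2]
        if s.fish:
            r=np.hypot(x,y);k=np.arctan2(r,z)/np.maximum(r,1e-9);return np.c_[x*k,y*k]*s.f+s.c
        return np.c_[x/z,y/z]*s.f+s.c
    def ray(s,uv):
        a=(np.array(uv,float)-s.c)/s.f
        if s.fish:
            r=np.hypot(*a);d=np.array([*(a/r*np.sin(r)),np.cos(r)])
        else: d=np.array([*a,1.])
        d=s.R@(d*[1,-1,-1]);return d/np.linalg.norm(d)
    def plane(s,uv,z):
        d=s.ray(uv);return s.p+d*(z-s.p[2])/d[2]
def bed(yaw): # bed axes in world
    return (R.from_euler('z',yaw)*R.from_euler('y',-0.5)).as_matrix()
def crop(img,x0,y0,w,h,k,name):
    cv2.imwrite(name,cv2.resize(img[y0:y0+h,x0:x0+w],None,fx=k,fy=k,interpolation=cv2.INTER_CUBIC))
E
python3 - <<'E'
from h import *
t=Cam("top");s=Cam("scene")
a=cv2.resize(t.img[125:245,350:470],None,fx=5,fy=5,interpolation=2)
b=cv2.resize(t.img[210:290,220:276],None,fx=3.5,fy=3.5,interpolation=2)
b=cv2.resize(t.img[210:295,220:277],None,fx=3.5,fy=3.5,interpolation=2)
b2=cv2.resize(s.img[230:330,255:331],None,fx=2.6,fy=2.6,interpolation=2)
o=np.zeros((600,800,3),np.uint8);o[:,:600]=a;o[:b.shape[0],600:600+b.shape[1]]=b;o[300:300+b2.shape[0],600:600+b2.shape[1]]=b2
cv2.imwrite("pics/c1.png",o)
crop(s.img,285,130,120,110,5,"pics/c2.png")
E
```

```text
(no output)
```

View pics/c1.png

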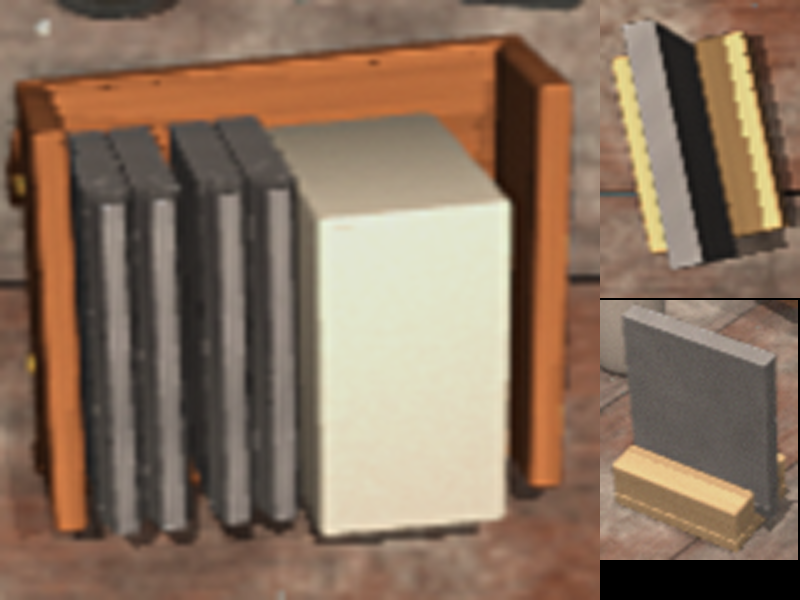

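View pics/c2.png

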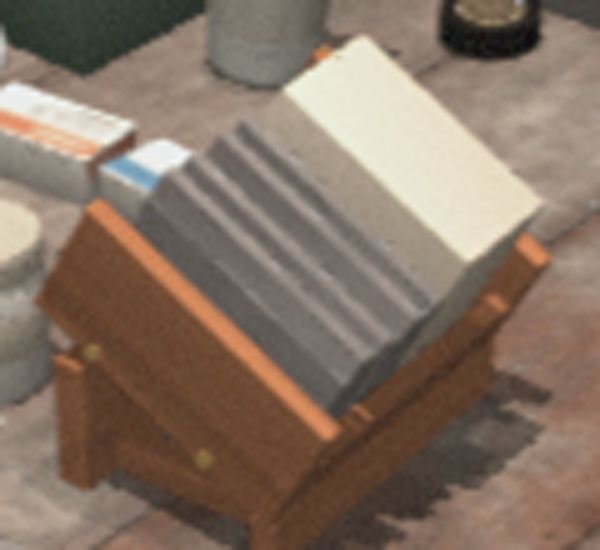

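The top crop shows the row from left to right: batts a, b, a wider gap, then c, d and the brick. The pale top lands start at about (115,205), (162,200), (230,193) and (281,190), and the brick top runs from (320,215) to (503,515). The scene crop shows the brick's top corners at (285,92), (362,38), (543,205) and (465,262). Next I'll triangulate these.

```bash
cat > m.py <<'E'
from h import *
t=Cam("top");s=Cam("scene")
def tri(a,b):
    d1,d2=t.ray(a),s.ray(b);k=np.linalg.lstsq(np.c_[d1,-d2],s.p-t.p,rcond=None)[0]
    p,q=t.p+k[0]*d1,s.p+k[1]*d2;return (p+q)/2,np.linalg.norm(p-q)
T=lambda u,v:(350+u/5-.4,125+v/5-.4)
S=lambda u,v:(285+u/5-.4,130+v/5-.4)
# brick top corners FL,FR,NR,NL ; far = up the slope
P=[]
for a,b in [((320,215),(285,92)),((510,203),(362,38)),((503,517),(543,205)),((322,535),(465,262))]:
    p,e=tri(T(*a),S(*b));P.append(p);print("brick",p.round(4),"miss",round(e*1e3,1))
P=np.array(P);ex=(P[0]+P[1]-P[2]-P[3])/2;ey=(P[0]+P[3]-P[1]-P[2])/2
print("ex",ex.round(4),np.linalg.norm(ex),"slope",np.arcsin(ex[2]/np.linalg.norm(ex)),"yaw",np.arctan2(ex[1],ex[0]),"ey",ey.round(4),np.linalg.norm(ey),np.arctan2(-ey[0],ey[1]))
yaw=(np.arctan2(ex[1],ex[0])+np.arctan2(-ey[0],ey[1]))/2
B=bed(yaw);c=P.mean(0);O=c-B@[.0575,0,.110] # brick line of bed (y=brick)
def onbed(uv,h,cam=t):
    n=B[:,2];d=cam.ray(uv);p=cam.p+d*((O+n*h-cam.p)@n)/(d@n);return B.T@(p-O)
for nm,ps in dict(a=((115,205),(125,532)),b=((162,200),(174,530)),c=((230,193),(237,525)),d=((281,190),(284,522))).items():
    print(nm,[onbed(T(*q),.09).round(4).tolist() for q in ps])
for nm,q in dict(LWin_near=(85,530),LWin_far=(68,135),RWin_far=(540,85),RWin_near=(532,482)).items(): print(nm,onbed(T(*q),.06).round(4))
print("yaw",yaw,"O",O.round(4))
# tall batt top face
Q=[(25,30),(55,22),(103,262),(72,268)]
W=np.array([t.plane((220+u/3.5-.4,210+v/3.5-.4),.162) for u,v in Q]);print(W.round(4),W.mean(0).round(4))
m=(W[0]+W[1]-W[2]-W[3])/2;print("batt yaw",np.arctan2(m[1],m[0]),np.linalg.norm(m))
# refine by mask
h=cv2.cvtColor(t.img,cv2.COLOR_BGR2HSV);mk=((h[...,1]<45)&(h[...,2]>110)).astype(np.uint8);mk[:, :222]=0;mk[:,254:]=0;mk[:212]=0;mk[292:]=0
cs=max(cv2.findContours(mk,0,2)[0],key=cv2.contourArea);bx=cv2.boxPoints(cv2.minAreaRect(cs));V=np.array([t.plane(u,.162) for u in bx]);print(bx.round(1).tolist(),V[:,:2].round(4).tolist(),V.mean(0).round(4))
for nm,uv in(("bowl",(190,315)),("mug",(293,157))): print(nm,t.plane(uv,.05).round(3))
E
python3 m.py
```

```text
brick [ 0.6136 -0.033   0.1889] miss 0.4
brick [ 0.6179 -0.0938  0.1895] miss 2.3
brick [ 0.5192 -0.102   0.1364] miss 1.4
brick [ 0.5138 -0.0393  0.1383] miss 2.7
ex [0.0992 0.0072 0.0518] 0.11217631501914946 slope 0.4802892334999793 yaw 0.07281174082211007 ey [-0.0048  0.0618  0.0007] 0.06194568391505489 0.07771107971925958
a [[0.117, 0.0951, 0.09], [-0.0026, 0.0958, 0.09]]
b [[0.1174, 0.0795, 0.09], [-0.0034, 0.0786, 0.09]]
c [[0.1178, 0.0569, 0.09], [-0.0034, 0.0564, 0.09]]
d [[0.1173, 0.0399, 0.09], [-0.0038, 0.0399, 0.09]]
LWin_near [-0.0143  0.107   0.06  ]
LWin_far [0.1334 0.1069 0.06  ]
RWin_far [ 0.1369 -0.0533  0.06  ]
RWin_near [-0.01   -0.0552  0.06  ]
yaw 0.07526141027068484 O [ 0.5684 -0.0669  0.0391]
[[0.5362 0.2773 0.162 ]
 [0.5399 0.2628 0.162 ]
 [0.4249 0.2396 0.162 ]
 [0.4221 0.2544 0.162 ]] [0.4808 0.2585 0.162 ]
batt yaw 0.19836639851260005 0.11684533859485349
[[226.0, 217.0], [234.89999389648438, 215.1999969482422], [249.0, 284.6000061035156], [240.10000610351562, 286.3999938964844]] [[0.5381, 0.2785], [0.5411, 0.2635], [0.4246, 0.2396], [0.4217, 0.2546]] [0.4814 0.259  0.162 ]
bowl [0.366 0.366 0.05 ]
mug [0.663 0.172 0.05 ]
```

The pose estimates look sound: bed yaw is 0.075, batts b and c are 22 mm apart, and the batt in the stand is at (0.481, 0.259) with yaw 0.20. Now I'll move to above the stand.

```bash
python3 -m inch '[{"dx":0.35,"dy":1,"dz":0.2,"az":-0.034,"gripper":1},{"dx":0.35,"dy":1,"dz":0.2,"az":-0.034,"gripper":1},{"dx":0.35,"dy":1,"dz":0.2,"az":-0.034,"gripper":1},{"dx":0.35,"dy":1,"dz":0.2,"az":-0.034,"gripper":1},{"dx":0.35,"dy":1,"dz":0.2,"az":-0.034,"gripper":1},{"dx":0.35,"dy":1,"dz":0.2,"az":-0.034,"gripper":1},{"dx":0.35,"dy":1,"dz":0.2,"az":-0.034,"gripper":1},{"dx":0.35,"dy":1,"dz":0.2,"az":-0.034,"gripper":1},{"dx":0.35,"dy":1,"dz":0.2,"az":-0.034,"gripper":1},{"dx":0.35,"dy":1,"dz":0.2,"az":-0.034,"gripper":1},{"dx":0.35,"dy":1,"dz":0.2,"az":-0.034,"gripper":1},{"dx":0.35,"dy":1,"dz":0.2,"az":-0.034,"gripper":1},{"dx":0.35,"dy":1,"dz":0.2,"az":-0.034,"gripper":1},{"dx":0.35,"dy":1,"dz":0.2,"az":-0.034,"gripper":1},{"dx":0.35,"dy":1,"dz":0.2,"az":-0.034,"gripper":1},{"dx":0.35,"dy":1,"az":-0.034,"gripper":1},{"dx":0.35,"dy":1,"az":-0.034,"gripper":1},{"dx":0.35,"dy":1,"az":-0.034,"gripper":1},{"dx":0.35,"dy":1,"az":-0.034,"gripper":1},{"dx":0.35,"dy":1,"az":-0.034,"gripper":1}]'; python3 -m inch '[{"dx":0.33,"dy":0.95,"gripper":1},{"dx":0.33,"dy":0.95,"gripper":1},{"dx":0.33,"dy":0.95,"gripper":1},{"dx":0.33,"dy":0.95,"gripper":1},{"dx":0.33,"dy":0.95,"gripper":1},{"dx":0.33,"dy":0.95,"gripper":1},{"dx":0.33,"dy":0.95,"gripper":1},{"dx":0.33,"dy":0.95,"gripper":1},{"dx":0.33,"dy":0.95,"gripper":1},{"dx":0.33,"dy":0.95,"gripper":1},{"dx":0.33,"dy":0.95,"gripper":1},{"dx":0.33,"dy":0.95,"gripper":1},{"dx":0.33,"dy":0.95,"gripper":1},{"dx":0.33,"dy":0.95,"gripper":1},{"dx":0.33,"dy":0.95,"gripper":1},{"gripper":1},{"gripper":1}]'
python3 - <<'E'
from h import *
w=Cam("wrist");cv2.imwrite("pics/w1.png",w.img);print(w.f,w.c,w.p)
s=env.sense();print(R.from_rotvec(s["orientation"]).as_matrix().round(3),s["joint_pos"])
E
```

```text
371.64829954431775 [325.66349074 241.53528591] [ 0.25127671 -0.57801011  0.38463082]
[[ 0.956  0.292 -0.   ]
 [ 0.292 -0.956  0.   ]
 [-0.    -0.    -1.   ]] [-1.27637636e+00  3.53181789e-01  1.63355185e+00 -1.46390237e-05
  1.15517361e+00 -2.40360316e-03]invalid input at $[0]: expected keys gripper, dx, dy, dz, ax, ay, az
invalid input at $[0]: expected keys gripper, dx, dy, dz, ax, ay, az
```

View pics/w1.png

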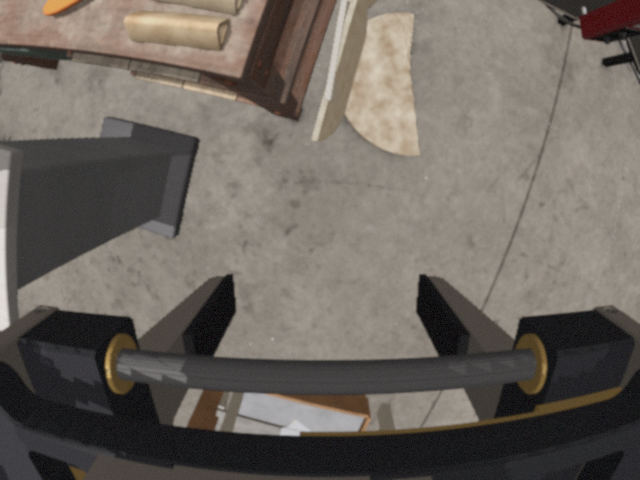

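The call was refused because every row needs all seven keys, so nothing moved. The wrist picture only shows the floor between the fingers, whose tips are near (235,280) and (420,280). I'll retype the rows.

```bash
python3 -m inch '[{"gripper":1,"dx":0.35,"dy":1,"dz":0.2,"ax":0,"ay":0,"az":-0.034},{"gripper":1,"dx":0.35,"dy":1,"dz":0.2,"ax":0,"ay":0,"az":-0.034},{"gripper":1,"dx":0.35,"dy":1,"dz":0.2,"ax":0,"ay":0,"az":-0.034},{"gripper":1,"dx":0.35,"dy":1,"dz":0.2,"ax":0,"ay":0,"az":-0.034},{"gripper":1,"dx":0.35,"dy":1,"dz":0.2,"ax":0,"ay":0,"az":-0.034},{"gripper":1,"dx":0.35,"dy":1,"dz":0.2,"ax":0,"ay":0,"az":-0.034},{"gripper":1,"dx":0.35,"dy":1,"dz":0.2,"ax":0,"ay":0,"az":-0.034},{"gripper":1,"dx":0.35,"dy":1,"dz":0.2,"ax":0,"ay":0,"az":-0.034},{"gripper":1,"dx":0.35,"dy":1,"dz":0.2,"ax":0,"ay":0,"az":-0.034},{"gripper":1,"dx":0.35,"dy":1,"dz":0.2,"ax":0,"ay":0,"az":-0.034},{"gripper":1,"dx":0.35,"dy":1,"dz":0.2,"ax":0,"ay":0,"az":-0.034},{"gripper":1,"dx":0.35,"dy":1,"dz":0.2,"ax":0,"ay":0,"az":-0.034},{"gripper":1,"dx":0.35,"dy":1,"dz":0.2,"ax":0,"ay":0,"az":-0.034},{"gripper":1,"dx":0.35,"dy":1,"dz":0.2,"ax":0,"ay":0,"az":-0.034},{"gripper":1,"dx":0.35,"dy":1,"dz":0.2,"ax":0,"ay":0,"az":-0.034},{"gripper":1,"dx":0.35,"dy":1,"dz":0,"ax":0,"ay":0,"az":-0.034},{"gripper":1,"dx":0.35,"dy":1,"dz":0,"ax":0,"ay":0,"az":-0.034},{"gripper":1,"dx":0.35,"dy":1,"dz":0,"ax":0,"ay":0,"az":-0.034},{"gripper":1,"dx":0.35,"dy":1,"dz":0,"ax":0,"ay":0,"az":-0.034},{"gripper":1,"dx":0.35,"dy":1,"dz":0,"ax":0,"ay":0,"az":-0.034}]'; python3 -m inch '[{"gripper":1,"dx":0.33,"dy":0.95,"dz":0,"ax":0,"ay":0,"az":0},{"gripper":1,"dx":0.33,"dy":0.95,"dz":0,"ax":0,"ay":0,"az":0},{"gripper":1,"dx":0.33,"dy":0.95,"dz":0,"ax":0,"ay":0,"az":0},{"gripper":1,"dx":0.33,"dy":0.95,"dz":0,"ax":0,"ay":0,"az":0},{"gripper":1,"dx":0.33,"dy":0.95,"dz":0,"ax":0,"ay":0,"az":0},{"gripper":1,"dx":0.33,"dy":0.95,"dz":0,"ax":0,"ay":0,"az":0},{"gripper":1,"dx":0.33,"dy":0.95,"dz":0,"ax":0,"ay":0,"az":0},{"gripper":1,"dx":0.33,"dy":0.95,"dz":0,"ax":0,"ay":0,"az":0},{"gripper":1,"dx":0.33,"dy":0.95,"dz":0,"ax":0,"ay":0,"az":0},{"gripper":1,"dx":0.33,"dy":0.95,"dz":0,"ax":0,"ay":0,"az":0},{"gripper":1,"dx":0.33,"dy":0.95,"dz":0,"ax":0,"ay":0,"az":0},{"gripper":1,"dx":0.33,"dy":0.95,"dz":0,"ax":0,"ay":0,"az":0},{"gripper":1,"dx":0.33,"dy":0.95,"dz":0,"ax":0,"ay":0,"az":0},{"gripper":1,"dx":0.33,"dy":0.95,"dz":0,"ax":0,"ay":0,"az":0},{"gripper":1,"dx":0.33,"dy":0.95,"dz":0,"ax":0,"ay":0,"az":0},{"gripper":1,"dx":0,"dy":0,"dz":0,"ax":0,"ay":0,"az":0},{"gripper":1,"dx":0,"dy":0,"dz":0,"ax":0,"ay":0,"az":0}]'
python3 - <<'E'
from h import *
w=Cam("wrist");cv2.imwrite("pics/w2.png",w.img)
s=env.sense();print(s["time"],s["position"],R.from_rotvec(s["orientation"]).as_matrix().round(3),s["joint_pos"])
E
```

```text
time: 2.85
position: [0.3576, -0.0963, 0.2898]
orientation: [3.125, 0.316, 0.001]
wrist_force: [0.4, -0.0, 0.0]
grip_width: 1.0
grip_force: 0.0
time: 4.97
position: [0.4813, 0.2584, 0.2893]
orientation: [3.125, 0.317, -0.001]
wrist_force: [-0.3, -0.9, 0.4]
grip_width: 0.999
grip_force: 0.0
5.025 [0.4812974  0.2581344  0.28942011] [[ 0.98   0.2   -0.   ]
 [ 0.2   -0.98  -0.001]
 [-0.001  0.    -1.   ]] [ 4.89690696e-01  1.64608233e-01  1.71420346e+00 -2.38278096e-04
  1.26346229e+00  1.85883161e+00]
```

View pics/w2.png

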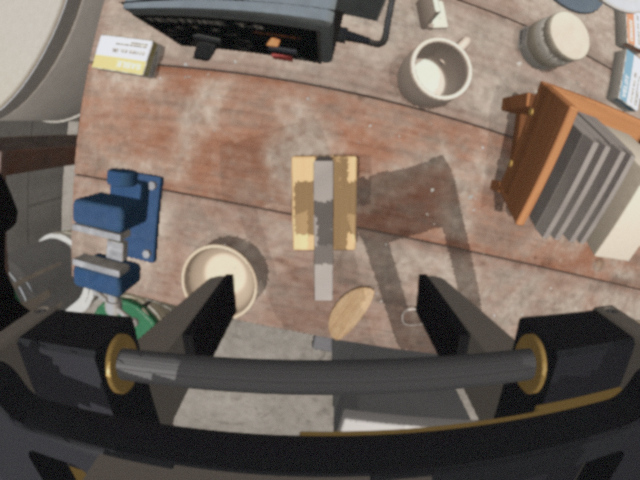

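The wrist view shows the batt's upper edge centred between the fingers, running from (323,157) to (324,300) and parallel to the finger plane. I'll check its centre by casting rays from this view.

```bash
python3 - <<'E'
from h import *
w=Cam("wrist")
for uv in((323,157),(324,300)): print(w.plane(uv,.162).round(4))
h=cv2.cvtColor(w.img,cv2.COLOR_BGR2HSV);r=h[190:300:10,300:350];print([int(x) for x in w.img[280,305:345].mean(1)])
E
python3 -m inch '[{"gripper":1,"dx":0,"dy":0,"dz":-1,"ax":0,"ay":0,"az":0},{"gripper":1,"dx":0,"dy":0,"dz":-1,"ax":0,"ay":0,"az":0},{"gripper":1,"dx":0,"dy":0,"dz":-1,"ax":0,"ay":0,"az":0},{"gripper":1,"dx":0,"dy":0,"dz":-1,"ax":0,"ay":0,"az":0},{"gripper":1,"dx":0,"dy":0,"dz":-0.6,"ax":0,"ay":0,"az":0}]'
```

```text
[0.5423 0.271  0.162 ]
[0.4228 0.2459 0.162 ]
[120, 120, 120, 119, 120, 122, 125, 129, 133, 152, 168, 175, 176, 175, 176, 173, 173, 173, 173, 175, 174, 173, 174, 175, 174, 172, 157, 137, 123, 123, 122, 120, 116, 115, 112, 110, 112, 111, 110, 109]
time: 5.7
position: [0.4811, 0.2578, 0.1736]
orientation: [3.125, 0.315, -0.002]
wrist_force: [0.3, 0.3, 0.0]
grip_width: 0.998
grip_force: 0.0
```

```bash
python3 -m inch '[{"gripper":1,"dx":0.05,"dy":0.02,"dz":-0.8,"ax":0,"ay":0,"az":0.03},{"gripper":1,"dx":0,"dy":0,"dz":-0.6,"ax":0,"ay":0,"az":0},{"gripper":1,"dx":0,"dy":0,"dz":-0.2,"ax":0,"ay":0,"az":0},{"gripper":1,"dx":0,"dy":0,"dz":0,"ax":0,"ay":0,"az":0},{"gripper":0,"dx":0,"dy":0,"dz":0,"ax":0,"ay":0,"az":0},{"gripper":0,"dx":0,"dy":0,"dz":0,"ax":0,"ay":0,"az":0},{"gripper":0,"dx":0,"dy":0,"dz":0,"ax":0,"ay":0,"az":0},{"gripper":0,"dx":0,"dy":0,"dz":0,"ax":0,"ay":0,"az":0},{"gripper":0,"dx":0,"dy":0,"dz":0,"ax":0,"ay":0,"az":0},{"gripper":0,"dx":0,"dy":0,"dz":0,"ax":0,"ay":0,"az":0},{"gripper":0,"dx":0,"dy":0,"dz":0,"ax":0,"ay":0,"az":0},{"gripper":0,"dx":0,"dy":0,"dz":0,"ax":0,"ay":0,"az":0}]'
```

```text
time: 7.2
position: [0.4828, 0.2592, 0.1346]
orientation: [-3.125, -0.323, 0.0]
wrist_force: [0.6, 0.1, -1.6]
grip_width: 0.167
grip_force: 30.0
```

The grip is good, but 6 mm higher than I planned. I'll regrip deeper.

```bash
python3 -m inch '[{"gripper":0.4,"dx":0,"dy":0,"dz":0,"ax":0,"ay":0,"az":0},{"gripper":0.4,"dx":0,"dy":0,"dz":0,"ax":0,"ay":0,"az":0},{"gripper":0.4,"dx":0,"dy":0,"dz":-0.13,"ax":0,"ay":0,"az":0},{"gripper":0.4,"dx":0,"dy":0,"dz":-0.13,"ax":0,"ay":0,"az":0},{"gripper":0.4,"dx":0,"dy":0,"dz":0,"ax":0,"ay":0,"az":0},{"gripper":0,"dx":0,"dy":0,"dz":0,"ax":0,"ay":0,"az":0},{"gripper":0,"dx":0,"dy":0,"dz":0,"ax":0,"ay":0,"az":0},{"gripper":0,"dx":0,"dy":0,"dz":0,"ax":0,"ay":0,"az":0},{"gripper":0,"dx":0,"dy":0,"dz":0,"ax":0,"ay":0,"az":0},{"gripper":0,"dx":0,"dy":0,"dz":0,"ax":0,"ay":0,"az":0},{"gripper":0,"dx":0,"dy":0,"dz":0.4,"ax":0,"ay":0,"az":0},{"gripper":0,"dx":0,"dy":0,"dz":1,"ax":0,"ay":0,"az":0},{"gripper":0,"dx":0,"dy":0,"dz":1,"ax":0,"ay":0,"az":0},{"gripper":0,"dx":0,"dy":0,"dz":1,"ax":0,"ay":0,"az":0},{"gripper":0,"dx":0,"dy":0,"dz":1,"ax":0,"ay":0,"az":0},{"gripper":0,"dx":0,"dy":0,"dz":1,"ax":0,"ay":0,"az":0},{"gripper":0,"dx":0,"dy":0,"dz":1,"ax":0,"ay":0,"az":0},{"gripper":0,"dx":0,"dy":0,"dz":0,"ax":0,"ay":0,"az":0},{"gripper":0,"dx":0,"dy":0,"dz":0,"ax":0,"ay":0,"az":0}]'
cat > plan.py <<'E'
# where the tool must go so that held batt's foot is at bed(x,y,z); bed frame: O at mid gap b/c
import sys
from h import *
yaw=.0753;B=bed(yaw);O=np.array([.5684,-.0669,.0391])+B@[-.003,.0678,0]
L=float(sys.argv[5]) if len(sys.argv)>5 else .116   # foot to TCP along batt
x,y,z=map(float,sys.argv[1:4]);xo=float(sys.argv[4])if len(sys.argv)>4 else 0. # xo: TCP offset along batt x
Rt=B@np.diag([1,-1,-1]);p=O+B@[x+xo,y,z+L]
s=env.sense();q=np.array(s["position"]);Rc=R.from_rotvec(s["orientation"]).as_matrix()
rv=R.from_matrix(Rt@Rc.T).as_rotvec()
print("t",round(s["time"],2),"shift/25mm",((p-q)/.025).round(2),"turn/8deg",(rv/np.radians(8)).round(2),"bed pos now",((B.T@(q-O))-[xo,0,L]).round(4),"force bed",(B.T@s["wrist_force"]).round(1),"target",p.round(4))
E
python3 plan.py .060 0 .170
```

```text
time: 9.57
position: [0.4822, 0.2585, 0.2871]
orientation: [3.124, 0.323, -0.002]
wrist_force: [0.0, -0.5, -4.2]
grip_width: 0.174
grip_force: 30.0
t 9.57 shift/25mm [ -0.23 -10.57   1.21] turn/8deg [ 0.51 -3.56 -0.92] bed pos now [0.0679 0.2632 0.1311] force bed [-2.  -0.5 -3.6] target [ 0.4765 -0.0058  0.3174]
```

```bash
python3 -m inch '[{"gripper":0,"dx":0,"dy":-0.4,"dz":0.6,"ax":0.03,"ay":-0.24,"az":-0.06},{"gripper":0,"dx":-0.02,"dy":-0.78,"dz":0.6,"ax":0.036,"ay":-0.255,"az":-0.066},{"gripper":0,"dx":-0.02,"dy":-0.78,"dz":0,"ax":0.036,"ay":-0.255,"az":-0.066},{"gripper":0,"dx":-0.02,"dy":-0.78,"dz":0,"ax":0.036,"ay":-0.255,"az":-0.066},{"gripper":0,"dx":-0.02,"dy":-0.78,"dz":0,"ax":0.036,"ay":-0.255,"az":-0.066},{"gripper":0,"dx":-0.02,"dy":-0.78,"dz":0,"ax":0.036,"ay":-0.255,"az":-0.066},{"gripper":0,"dx":-0.02,"dy":-0.78,"dz":0,"ax":0.036,"ay":-0.255,"az":-0.066},{"gripper":0,"dx":-0.02,"dy":-0.78,"dz":0,"ax":0.036,"ay":-0.255,"az":-0.066},{"gripper":0,"dx":-0.02,"dy":-0.78,"dz":0,"ax":0.036,"ay":-0.255,"az":-0.066},{"gripper":0,"dx":-0.02,"dy":-0.78,"dz":0,"ax":0.036,"ay":-0.255,"az":-0.066},{"gripper":0,"dx":-0.02,"dy":-0.78,"dz":0,"ax":0.036,"ay":-0.255,"az":-0.066},{"gripper":0,"dx":-0.02,"dy":-0.78,"dz":0,"ax":0.036,"ay":-0.255,"az":-0.066},{"gripper":0,"dx":-0.01,"dy":-0.78,"dz":0,"ax":0.036,"ay":-0.255,"az":-0.066},{"gripper":0,"dx":0,"dy":-0.78,"dz":0,"ax":0.04,"ay":-0.255,"az":-0.066},{"gripper":0,"dx":0,"dy":0,"dz":0,"ax":0,"ay":0,"az":0},{"gripper":0,"dx":0,"dy":0,"dz":0,"ax":0,"ay":0,"az":0}]'
python3 plan.py .060 0 .100
python3 - <<'E'
from h import *
t=Cam("top");w=Cam("wrist");s=Cam("scene")
cv2.imwrite("pics/t3.png",t.img)
o=np.zeros((600,800,3),np.uint8)
o[:420,:640]=w.img[:420]
o[240:600,440:800]=cv2.resize(s.img[90:240,270:420],(360,360),interpolation=2)
cv2.imwrite("pics/w3.png",o)
E
```

```text
time: 11.58
position: [0.4765, -0.0043, 0.3172]
orientation: [-3.025, -0.113, -0.77]
wrist_force: [0.1, 1.2, -2.9]
grip_width: 0.168
grip_force: 30.0
t 11.57 shift/25mm [ 1.34  0.04 -2.45] turn/8deg [-0.   -0.01  0.01] bed pos now [0.06   0.0015 0.1697] force bed [-1.2  1.2 -2.6] target [ 0.5099 -0.0033  0.256 ]
```

View pics/w3.png

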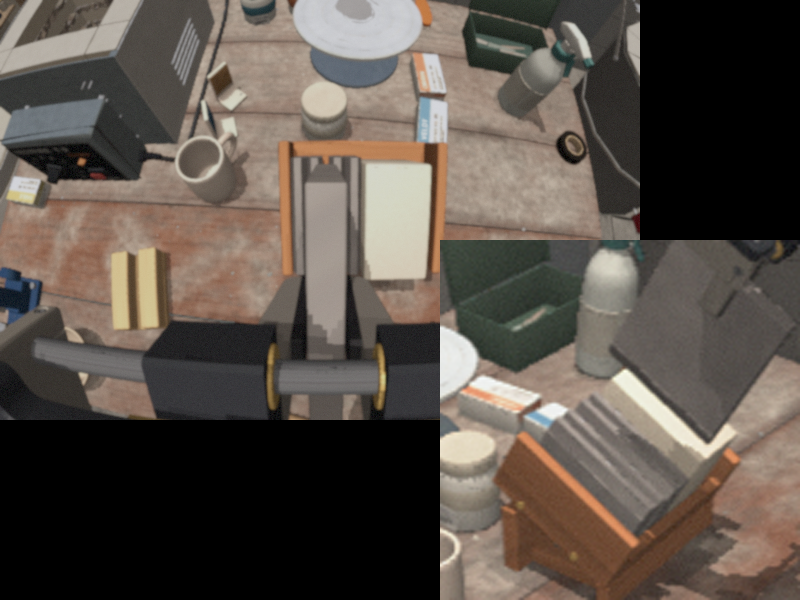

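The wrist view shows the held batt lined up over the row (x 305–347), with the brick top at 364–430 × 163–280. The inset shows it parallel to the short batts. I'll check the lateral alignment numerically in the wrist view, using the brick edges, the walls and the batt profile.

Run:
```python
from h import *
yaw=.0753;B=bed(yaw);O=np.array([.5684,-.0669,.0391])+B@[-.003,.0678,0]
w=Cam("wrist")
def onbed(uv,h):
    n=B[:,2];d=w.ray(uv);p=w.p+d*((O+n*h-w.p)@n)/(d@n);return (B.T@(p-O)).round(4)
h=cv2.cvtColor(w.img,cv2.COLOR_BGR2HSV)
mk=((h[...,2]>170)&(h[...,1]<70)).astype(np.uint8);mk[:, :355]=0;mk[:,445:]=0;mk[:155]=0;mk[290:]=0
c=max(cv2.findContours(mk,0,2)[0],key=cv2.contourArea);b=cv2.boxPoints(cv2.minAreaRect(c))
for q in b: print("brick",q.round(1),onbed(q,.11))
for q in b: print("pred ",w.proj(O+B@[*[.118 if q[1]<220 else .003],[-.0358,-.0998][int(q[0]>397)],.11]).round(1))
print("walls in",onbed((292,160),.06),onbed((426,160),.06))
s=env.sense();tc=np.array(s["position"]);Rc=R.from_rotvec(s["orientation"]).as_matrix()
print("foot pred corners",w.proj([tc+Rc@[sx*.06,sy*.008,-.034] for sx in(-1,1) for sy in(-1,1)]).round(1).tolist())
for r in(158,162,166,172,250):
    print(r,w.img[r,285:372].mean(1).astype(int).tolist())
```

```text
brick [365. 279.] [ 0.0028 -0.039   0.11  ]
brick [365. 163.] [ 0.1169 -0.0362  0.11  ]
brick [430. 163.] [ 0.1186 -0.0988  0.11  ]
brick [430. 279.] [ 0.0019 -0.1063  0.11  ]
pred  [[361.8 278.8]]
pred  [[364.6 161.8]]
pred  [[431.  163.7]]
pred  [[424.  278.1]]
walls in [0.1177 0.036  0.06  ] [ 0.1197 -0.1085  0.06  ]
foot pred corners [[306.2, 431.2], [338.9, 431.3], [299.8, 177.5], [343.5, 177.5]]
158 [138, 137, 129, 114, 88, 73, 65, 74, 89, 107, 113, 114, 116, 119, 111, 109, 97, 90, 84, 82, 80, 78, 80, 83, 89, 104, 114, 124, 130, 127, 129, 127, 115, 101, 86, 86, 82, 97, 113, 129, 131, 130, 126, 113, 96, 89, 92, 95, 102, 110, 122, 127, 128, 130, 128, 119, 105, 86, 80, 77, 83, 82, 86, 88, 90, 98, 113, 125, 131, 132, 136, 135, 128, 111, 99, 103, 119, 128, 132, 132, 135, 136, 135, 137, 136, 135, 135]
162 [136, 136, 128, 117, 93, 74, 76, 82, 106, 132, 146, 151, 152, 152, 147, 133, 107, 81, 66, 69, 69, 66, 75, 79, 86, 104, 127, 146, 148, 153, 153, 149, 137, 111, 86, 73, 76, 80, 92, 101, 115, 123, 122, 110, 93, 79, 84, 87, 103, 128, 144, 150, 151, 149, 150, 136, 112, 85, 67, 69, 72, 75
[... 656 characters left out ...]
 98, 105, 101, 102, 101, 100, 99, 100, 99, 100, 99, 102, 102, 97, 100, 100, 99, 100, 100, 100, 99, 100, 100, 98, 99, 98, 100, 100, 101, 102, 97, 78, 66, 72, 73, 77, 75, 83, 85, 105, 130, 146, 153, 154, 152, 147, 133, 111, 82, 72, 92, 107, 117, 129, 152, 183, 200, 208, 207, 206, 208]
250 [141, 138, 134, 132, 129, 118, 98, 86, 79, 87, 99, 114, 123, 127, 128, 128, 125, 112, 92, 83, 100, 128, 142, 149, 151, 152, 153, 151, 152, 155, 153, 151, 153, 152, 154, 152, 154, 153, 155, 153, 154, 153, 154, 154, 154, 154, 154, 154, 155, 153, 155, 156, 152, 155, 153, 155, 153, 155, 153, 146, 128, 105, 76, 64, 67, 81, 91, 97, 98, 97, 95, 92, 84, 75, 65, 71, 79, 85, 106, 144, 175, 194, 200, 200, 201, 202, 202]
```

The batt's foot (centre column 325.7) lines up with the middle of the gap between b and c (326.0). I'll descend to just above the gap.

```bash
python3 -m inch '[{"gripper":0,"dx":0.433,"dy":0.033,"dz":-0.732,"ax":0,"ay":-0.01,"az":0.01},{"gripper":0,"dx":0.433,"dy":0.033,"dz":-0.732,"ax":0,"ay":0,"az":0},{"gripper":0,"dx":0.433,"dy":0.033,"dz":-0.732,"ax":0,"ay":0,"az":0},{"gripper":0,"dx":0.433,"dy":0.033,"dz":-0.732,"ax":0,"ay":0,"az":0},{"gripper":0,"dx":0,"dy":0,"dz":0,"ax":0,"ay":0,"az":0},{"gripper":0,"dx":0,"dy":0,"dz":0,"ax":0,"ay":0,"az":0}]'
python3 plan.py .063 0.001 .060
python3 - <<'E'
from h import *
w=Cam("wrist");t=Cam("top")
a=cv2.resize(w.img[130:290,260:460],(800,640),interpolation=2)[:600]
b=cv2.resize(t.img[125:245,350:470],(400,400),interpolation=2)
o=np.zeros((600,800,3),np.uint8);o[:300,:400]=cv2.resize(w.img[130:280,260:460],(400,300),interpolation=2);o[:400,400:]=b
cv2.imwrite("pics/w4.png",o)
E
```

```text
time: 12.52
position: [0.5204, -0.0009, 0.2454]
orientation: [-3.023, -0.116, -0.776]
wrist_force: [0.1, -0.3, -3.5]
grip_width: 0.171
grip_force: 30.0
t 12.53 shift/25mm [ 0.45  0.01 -0.92] turn/8deg [ 0.    0.02 -0.01] bed pos now [0.0642 0.0017 0.0856] force bed [-1.6 -0.3 -3.1] target [ 0.5316 -0.0007  0.2223]
```

View pics/w4.png

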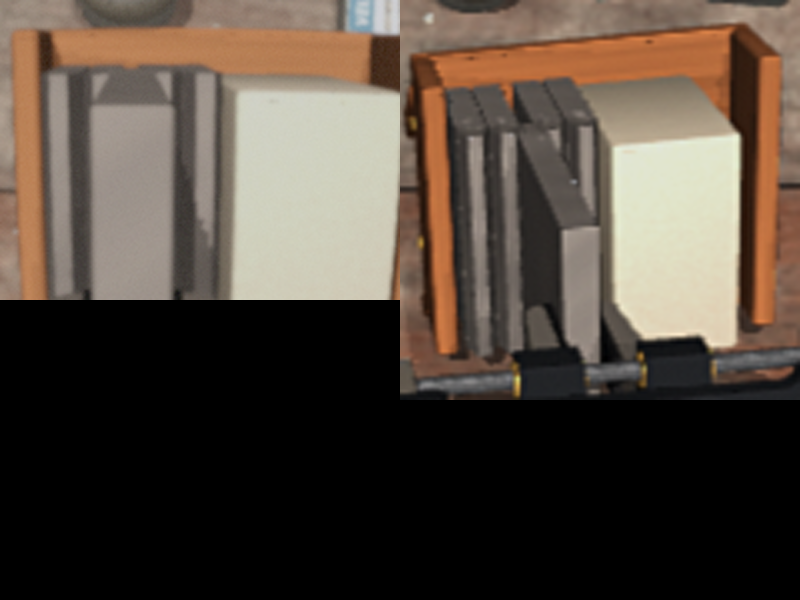

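The foot's bevelled end sits centred over the gap between the lands of b and c (wrist crop, x ≈ 107–157), and the far ends are level. I'll push in gently.

```bash
python3 -m inch '[{"gripper":0,"dx":0.04,"dy":0.004,"dz":-0.12,"ax":0,"ay":0,"az":0},{"gripper":0,"dx":0.04,"dy":0.004,"dz":-0.12,"ax":0,"ay":0,"az":0},{"gripper":0,"dx":0.06,"dy":0.004,"dz":-0.11,"ax":0,"ay":0,"az":0},{"gripper":0,"dx":0.06,"dy":0.004,"dz":-0.11,"ax":0,"ay":0,"az":0},{"gripper":0,"dx":0.06,"dy":0.004,"dz":-0.11,"ax":0,"ay":0,"az":0},{"gripper":0,"dx":0.06,"dy":0.004,"dz":-0.11,"ax":0,"ay":0,"az":0}]'; python3 plan.py .063 0.001 .05
python3 -m inch '[{"gripper":0,"dx":0.06,"dy":0.004,"dz":-0.11,"ax":0,"ay":0,"az":0},{"gripper":0,"dx":0.06,"dy":0.004,"dz":-0.11,"ax":0,"ay":0,"az":0},{"gripper":0,"dx":0.06,"dy":0.004,"dz":-0.11,"ax":0,"ay":0,"az":0}]'; python3 plan.py .063 0.001 .04
```

```text
time: 13.38
position: [0.5287, -0.0007, 0.2281]
orientation: [-3.023, -0.116, -0.777]
wrist_force: [-4.0, -2.5, 5.9]
grip_width: 0.173
grip_force: 30.0
t 13.38 shift/25mm [ 0.31  0.02 -0.58] turn/8deg [ 0.01  0.02 -0.01] bed pos now [0.0633 0.0012 0.0665] force bed [-0.8 -2.2  7.2] target [ 5.364e-01 -3.000e-04  2.135e-01]
time: 13.75
position: [0.5332, -0.0007, 0.2197]
orientation: [-3.023, -0.116, -0.777]
wrist_force: [-3.2, -4.5, 3.2]
grip_width: 0.168
grip_force: 30.0
t 13.75 shift/25mm [ 0.32  0.03 -0.6 ] turn/8deg [ 0.01  0.02 -0.01] bed pos now [0.0632 0.0008 0.0569] force bed [-1.6 -4.3  4.5] target [0.5412 0.     0.2048]
```

```bash
python3 -m inch '[{"gripper":0,"dx":0.06,"dy":-0.01,"dz":-0.11,"ax":0,"ay":0,"az":0},{"gripper":0,"dx":0.06,"dy":-0.01,"dz":-0.11,"ax":0,"ay":0,"az":0},{"gripper":0,"dx":0.06,"dy":-0.01,"dz":-0.11,"ax":0,"ay":0,"az":0},{"gripper":0,"dx":0.06,"dy":-0.01,"dz":-0.11,"ax":0,"ay":0,"az":0}]'; python3 plan.py .063 0 .03
python3 -m inch '[{"gripper":0,"dx":0.06,"dy":-0.01,"dz":-0.11,"ax":0,"ay":0,"az":0},{"gripper":0,"dx":0.06,"dy":-0.01,"dz":-0.11,"ax":0,"ay":0,"az":0},{"gripper":0,"dx":0.06,"dy":-0.01,"dz":-0.11,"ax":0,"ay":0,"az":0},{"gripper":0,"dx":0.06,"dy":-0.01,"dz":-0.11,"ax":0,"ay":0,"az":0}]'; python3 plan.py .063 0 .02
```

```text
time: 14.25
position: [0.539, -0.0013, 0.2086]
orientation: [-3.023, -0.115, -0.776]
wrist_force: [-4.6, -2.5, 4.7]
grip_width: 0.174
grip_force: 30.0
t 14.25 shift/25mm [ 0.28  0.03 -0.5 ] turn/8deg [ 0.    0.02 -0.01] bed pos now [ 0.0629 -0.0002  0.0444] force bed [-1.9 -2.1  6.4] target [ 0.546  -0.0006  0.196 ]
time: 14.75
position: [0.5449, -0.0018, 0.1975]
orientation: [-3.022, -0.115, -0.775]
wrist_force: [-5.1, 2.1, 4.3]
grip_width: 0.171
grip_force: 30.0
t 14.75 shift/25mm [ 0.24  0.06 -0.41] turn/8deg [-0.01  0.01 -0.01] bed pos now [ 0.0626 -0.0011  0.0319] force bed [-2.3  2.5  6.2] target [ 5.508e-01 -2.000e-04  1.872e-01]
```

```bash
python3 -m inch '[{"gripper":0,"dx":0.06,"dy":0.004,"dz":-0.11,"ax":0,"ay":0,"az":0},{"gripper":0,"dx":0.06,"dy":0.004,"dz":-0.11,"ax":0,"ay":0,"az":0},{"gripper":0,"dx":0.06,"dy":0.004,"dz":-0.11,"ax":0,"ay":0,"az":0},{"gripper":0,"dx":0.06,"dy":0.004,"dz":-0.11,"ax":0,"ay":0,"az":0},{"gripper":0,"dx":0.06,"dy":0.004,"dz":-0.11,"ax":0,"ay":0,"az":0},{"gripper":0,"dx":0.024,"dy":0.002,"dz":-0.044,"ax":0,"ay":0,"az":0}]'; python3 plan.py .063 0 .0
python3 -m inch '[{"gripper":0,"dx":0.024,"dy":0.002,"dz":-0.044,"ax":0,"ay":0,"az":0},{"gripper":0,"dx":0.024,"dy":0.002,"dz":-0.044,"ax":0,"ay":0,"az":0},{"gripper":0,"dx":0.024,"dy":0.002,"dz":-0.044,"ax":0,"ay":0,"az":0},{"gripper":0,"dx":0.024,"dy":0.002,"dz":-0.044,"ax":0,"ay":0,"az":0}]'; python3 plan.py .063 0 0
```

```text
time: 15.5
position: [0.553, -0.0014, 0.1826]
orientation: [-3.022, -0.115, -0.775]
wrist_force: [-5.1, 0.6, 4.5]
grip_width: 0.168
grip_force: 30.0
t 15.5 shift/25mm [ 0.29  0.08 -0.52] turn/8deg [-0.    0.02 -0.01] bed pos now [ 0.0627 -0.0013  0.0149] force bed [-2.3  1.   6.4] target [5.603e-01 5.000e-04 1.697e-01]
time: 16.0
position: [0.5552, -0.001, 0.1782]
orientation: [-3.022, -0.115, -0.775]
wrist_force: [-5.5, 3.0, 5.4]
grip_width: 0.172
grip_force: 30.0
t 16.0 shift/25mm [ 0.2   0.06 -0.34] turn/8deg [-0.    0.01 -0.01] bed pos now [ 0.0625 -0.0011  0.01  ] force bed [-2.   3.4  7.2] target [5.603e-01 5.000e-04 1.697e-01]
```

```bash
python3 -m inch '[{"gripper":0,"dx":0.024,"dy":0.002,"dz":-0.044,"ax":0,"ay":0,"az":0},{"gripper":0,"dx":0.024,"dy":0.002,"dz":-0.044,"ax":0,"ay":0,"az":0},{"gripper":0,"dx":0.024,"dy":0.002,"dz":-0.044,"ax":0,"ay":0,"az":0},{"gripper":0,"dx":0.024,"dy":0.002,"dz":-0.044,"ax":0,"ay":0,"az":0}]'; python3 plan.py .063 0 .0
python3 -m inch '[{"gripper":0,"dx":0.024,"dy":0.002,"dz":-0.044,"ax":0,"ay":0,"az":0},{"gripper":0,"dx":0.024,"dy":0.002,"dz":-0.044,"ax":0,"ay":0,"az":0}]'; python3 plan.py .063 0 0
```

```text
time: 16.5
position: [0.5576, -0.0007, 0.1738]
orientation: [-3.022, -0.115, -0.775]
wrist_force: [-5.5, 4.2, 4.1]
grip_width: 0.173
grip_force: 30.0
t 16.5 shift/25mm [ 0.11  0.05 -0.16] turn/8deg [-0.01  0.01 -0.01] bed pos now [ 0.0625 -0.0009  0.005 ] force bed [-2.6  4.6  6.1] target [5.603e-01 5.000e-04 1.697e-01]
time: 16.75
position: [0.5588, -0.0006, 0.1716]
orientation: [-3.022, -0.115, -0.775]
wrist_force: [-22.6, 2.7, 28.8]
grip_width: 0.174
grip_force: 30.0
t 16.75 shift/25mm [ 0.06  0.04 -0.08] turn/8deg [-0.01  0.01 -0.01] bed pos now [ 0.0625 -0.001   0.0025] force bed [-5.8  4.4 36. ] target [5.603e-01 5.000e-04 1.697e-01]
```

Firm contact at the estimated floor height. I'll back off 1 mm, then ease the batt towards the lip.

```bash
python3 -m inch '[{"gripper":0,"dx":-0.018,"dy":-0.002,"dz":0.032,"ax":0,"ay":0,"az":0},{"gripper":0,"dx":0,"dy":0,"dz":0,"ax":0,"ay":0,"az":0}]'; python3 plan.py .063 0 .0
python3 -m inch '[{"gripper":0,"dx":-0.035,"dy":-0.003,"dz":-0.019,"ax":0,"ay":0,"az":0},{"gripper":0,"dx":0,"dy":0,"dz":0,"ax":0,"ay":0,"az":0}]'; python3 plan.py .063 0 0
python3 -m inch '[{"gripper":0,"dx":-0.035,"dy":-0.003,"dz":-0.019,"ax":0,"ay":0,"az":0},{"gripper":0,"dx":0,"dy":0,"dz":0,"ax":0,"ay":0,"az":0}]'; python3 plan.py .063 0 0
```

```text
time: 17.0
position: [0.5583, -0.0009, 0.1721]
orientation: [-3.023, -0.115, -0.774]
wrist_force: [0.6, 4.0, -4.9]
grip_width: 0.174
grip_force: 30.0
t 17.0 shift/25mm [ 0.08  0.06 -0.1 ] turn/8deg [-0.    0.01 -0.01] bed pos now [ 0.0623 -0.0013  0.0032] force bed [-1.6  3.9 -4.7] target [5.603e-01 5.000e-04 1.697e-01]
time: 17.25
position: [0.5579, -0.0011, 0.1721]
orientation: [-3.022, -0.115, -0.776]
wrist_force: [2.5, 4.5, -5.4]
grip_width: 0.171
grip_force: 30.0
t 17.25 shift/25mm [ 0.1   0.06 -0.1 ] turn/8deg [-0.    0.02 -0.  ] bed pos now [ 0.062  -0.0014  0.0034] force bed [-0.1  4.3 -6.1] target [5.603e-01 5.000e-04 1.697e-01]
time: 17.5
position: [0.5577, -0.0012, 0.1721]
orientation: [-3.022, -0.115, -0.778]
wrist_force: [3.4, 6.1, -3.5]
grip_width: 0.172
grip_force: 30.0
t 17.5 shift/25mm [ 0.11  0.07 -0.1 ] turn/8deg [-0.    0.03 -0.  ] bed pos now [ 0.0617 -0.0015  0.0035] force bed [ 1.7  5.9 -4.9] target [5.603e-01 5.000e-04 1.697e-01]
```

```bash
python3 -m inch '[{"gripper":0,"dx":-0.035,"dy":-0.003,"dz":-0.019,"ax":0,"ay":0,"az":0},{"gripper":0,"dx":0,"dy":0,"dz":0,"ax":0,"ay":0,"az":0}]'; python3 plan.py .063 0 .0
python3 -m inch '[{"gripper":0,"dx":-0.035,"dy":-0.003,"dz":-0.019,"ax":0,"ay":0,"az":0},{"gripper":0,"dx":0,"dy":0,"dz":0,"ax":0,"ay":0,"az":0}]'; python3 plan.py .063 0 0
python3 - <<'E'
from h import *
w=Cam("wrist");s=Cam("scene")
o=np.zeros((600,800,3),np.uint8)
o[:600,:450]=cv2.resize(s.img[110:250,290:395],(450,600),interpolation=2)
o[:300,450:]=cv2.resize(w.img[120:270,255:430],(350,300),interpolation=2)
cv2.imwrite("pics/w5.png",o)
E
```

```text
time: 17.75
position: [0.5573, -0.0012, 0.1721]
orientation: [-3.021, -0.114, -0.78]
wrist_force: [3.9, 5.6, -2.5]
grip_width: 0.171
grip_force: 30.0
t 17.75 shift/25mm [ 0.12  0.07 -0.1 ] turn/8deg [-0.    0.04 -0.  ] bed pos now [ 0.0614 -0.0015  0.0037] force bed [ 2.6  5.3 -4.3] target [5.603e-01 5.000e-04 1.697e-01]
time: 18.0
position: [0.557, -0.0013, 0.1721]
orientation: [-3.021, -0.114, -0.782]
wrist_force: [3.8, 7.1, -1.4]
grip_width: 0.173
grip_force: 30.0
t 18.0 shift/25mm [ 0.14  0.07 -0.1 ] turn/8deg [-0.    0.05 -0.  ] bed pos now [ 0.0611 -0.0015  0.0038] force bed [ 3.1  6.8 -3.3] target [5.603e-01 5.000e-04 1.697e-01]
```

View pics/w5.png

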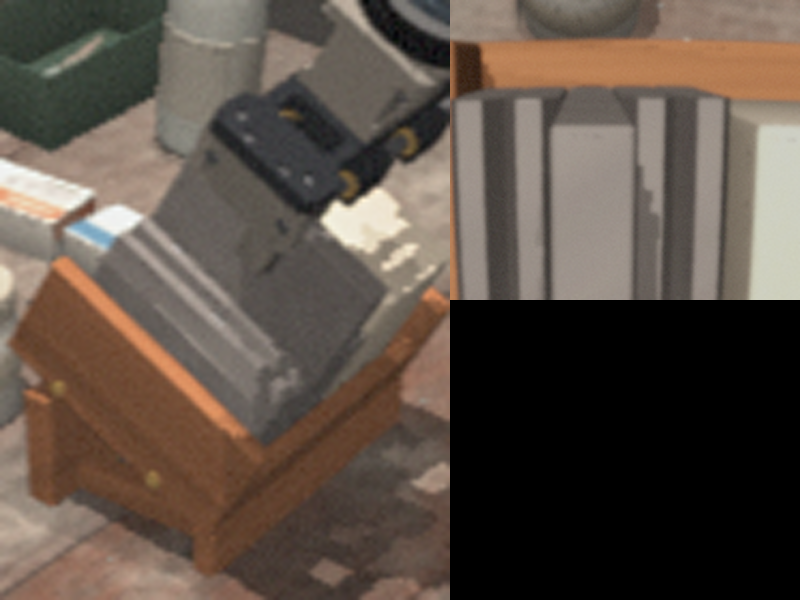

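The batt is in the gap. The scene crop shows it parallel to the neighbours, and the wrist crop shows a (475), b (530), the tall batt (553–633), c (650) and d (710). I'll rock it 6 mm along the row to straighten the neighbours.

```bash
python3 -m inch '[{"gripper":0,"dx":0.003,"dy":-0.04,"dz":0,"ax":0,"ay":0,"az":0},{"gripper":0,"dx":0.003,"dy":-0.04,"dz":0,"ax":0,"ay":0,"az":0},{"gripper":0,"dx":0.003,"dy":-0.04,"dz":0,"ax":0,"ay":0,"az":0},{"gripper":0,"dx":0.003,"dy":-0.04,"dz":0,"ax":0,"ay":0,"az":0},{"gripper":0,"dx":0.003,"dy":-0.04,"dz":0,"ax":0,"ay":0,"az":0},{"gripper":0,"dx":0.003,"dy":-0.04,"dz":0,"ax":0,"ay":0,"az":0},{"gripper":0,"dx":0,"dy":0,"dz":0,"ax":0,"ay":0,"az":0}]'; python3 plan.py .06 0 .0
python3 -m inch '[{"gripper":0,"dx":-0.003,"dy":0.04,"dz":0,"ax":0,"ay":0,"az":0},{"gripper":0,"dx":-0.003,"dy":0.04,"dz":0,"ax":0,"ay":0,"az":0},{"gripper":0,"dx":-0.003,"dy":0.04,"dz":0,"ax":0,"ay":0,"az":0},{"gripper":0,"dx":-0.003,"dy":0.04,"dz":0,"ax":0,"ay":0,"az":0},{"gripper":0,"dx":0,"dy":0,"dz":0,"ax":0,"ay":0,"az":0}]'; python3 plan.py .06 0 0
cat > chk.py <<'E'
from h import *
from scipy.signal import find_peaks
yaw=.0753;B=bed(yaw);O=np.array([.5684,-.0669,.0391])+B@[-.003,.0678,0]
w=Cam("wrist")
def onbed(uv,h):
    n=B[:,2];d=w.ray(uv);p=w.p+d*((O+n*h-w.p)@n)/(d@n);return B.T@(p-O)
for x in(.116,.10,.085): # bands across the row on the lands' plane z=.09
    ys=np.arange(.06,-.1,-.0005);uv=w.proj([O+B@[x,y,.09] for y in ys]).astype(np.float32)
    v=cv2.remap(w.img,uv[None,:,0],uv[None,:,1],cv2.INTER_LINEAR)[0].astype(float)
    g=v.mean(1);hi=(g>125)&(np.ptp(v,1)<25);e=np.flatnonzero(np.diff(np.r_[0,hi,0]))
    print(x,[(round(ys[a]*1e3,1),round(ys[b-1]*1e3,1)) for a,b in zip(e[::2],e[1::2]) if b-a>4])
E
python3 chk.py
```

```text
time: 18.98
position: [0.5572, -0.0071, 0.172]
orientation: [-3.021, -0.114, -0.781]
wrist_force: [3.2, 8.5, 0.8]
grip_width: 0.17
grip_force: 30.1
t 18.98 shift/25mm [ 0.02  0.3  -0.15] turn/8deg [-0.01  0.04 -0.  ] bed pos now [ 0.0609 -0.0074  0.0038] force bed [ 3.7  8.2 -1.2] target [5.577e-01 3.000e-04 1.682e-01]
time: 19.6
position: [0.5563, -0.0039, 0.1716]
orientation: [-3.023, -0.115, -0.78]
wrist_force: [4.2, -1.5, 1.3]
grip_width: 0.173
grip_force: 30.0
t 19.6 shift/25mm [ 0.06  0.17 -0.13] turn/8deg [ 0.01  0.04 -0.01] bed pos now [ 0.0601 -0.0041  0.0038] force bed [ 4.2 -1.9 -0.8] target [5.577e-01 3.000e-04 1.682e-01]
0.116 [(np.float64(33.5), np.float64(27.5)), (np.float64(17.5), np.float64(11.0)), (np.float64(-21.0), np.float64(-27.0)), (np.float64(-37.0), np.float64(-43.0))]
0.1 [(np.float64(33.5), np.float64(27.5)), (np.float64(17.0), np.float64(11.0)), (np.float64(5.5), np.float64(-15.5)), (np.float64(-21.0), np.float64(-27.0)), (np.float64(-37.0), np.float64(-43.0)), (np.float64(-53.5), np.float64(-99.5))]
0.085 [(np.float64(33.5), np.float64(27.5)), (np.float64(17.0), np.float64(11.0)), (np.float64(5.0), np.float64(-16.0)), (np.float64(-24.0), np.float64(-27.0)), (np.float64(-37.0), np.float64(-43.0)), (np.float64(-53.5), np.float64(-99.5))]
```

The short batts' spacing is 16 mm (a–b and c–d), with slack around the tall batt, so they stand straight. With the neighbours loose, I'll press down lightly to confirm it is really on the floor.

```bash
python3 -m inch '[{"gripper":0,"dx":0.01,"dy":0,"dz":-0.018,"ax":0,"ay":0,"az":0},{"gripper":0,"dx":0,"dy":0,"dz":0,"ax":0,"ay":0,"az":0}]'; python3 plan.py .06 0 .0;python3 -m inch '[{"gripper":0,"dx":0.01,"dy":0,"dz":-0.018,"ax":0,"ay":0,"az":0},{"gripper":0,"dx":0,"dy":0,"dz":0,"ax":0,"ay":0,"az":0}]'; python3 plan.py .06 0 .0
```

```text
time: 19.9
position: [0.5566, -0.0039, 0.1715]
orientation: [-3.022, -0.115, -0.78]
wrist_force: [2.8, -2.6, 6.6]
grip_width: 0.172
grip_force: 30.0
t 19.9 shift/25mm [ 0.04  0.17 -0.13] turn/8deg [ 0.    0.04 -0.  ] bed pos now [ 0.0603 -0.0041  0.0035] force bed [ 5.4 -2.8  4.5] target [5.577e-01 3.000e-04 1.682e-01]
time: 20.15
position: [0.557, -0.0039, 0.1714]
orientation: [-3.022, -0.115, -0.781]
wrist_force: [-1.2, -3.0, 13.3]
grip_width: 0.171
grip_force: 30.0
t 20.15 shift/25mm [ 0.03  0.17 -0.13] turn/8deg [ 0.    0.04 -0.  ] bed pos now [ 0.0606 -0.0041  0.0033] force bed [ 5.1 -2.9 12.4] target [5.577e-01 3.000e-04 1.682e-01]
```

The floor is confirmed: force rises steadily at the same height. Now I'll check the lip by comparing the far upper edges of the tall batt and the short batts in the wrist view.

```bash
cat > far.py <<'E'
from h import *
yaw=.0753;B=bed(yaw);O=np.array([.5684,-.0669,.0391])+B@[-.003,.0678,.0035]
w=Cam("wrist");s=env.sense();ty=(B.T@(np.array(s["position"])-O))[1]
xs=np.arange(.10,.14,.0005)
for nm,y,h in(("a",.0305,.09),("b",.0142,.09),("tall",ty,.15),("tall",ty+.004,.15),("tall",ty-.004,.15),("c",-.024,.09),("d",-.04,.09)):
    e=[]
    for o in(-.001,0,.001):
        uv=w.proj([O+B@[x,y+o,h] for x in xs]).astype(np.float32)
        g=cv2.remap(w.img,uv[None,:,0],uv[None,:,1],1)[0].astype(float).mean(1)
        e.append(xs[np.argmin(np.convolve(g,np.r_[np.ones(6),-np.ones(6)],'valid'))+6-0] if 0 else xs[np.argmin(np.convolve(g,np.r_[np.ones(6),-np.ones(6)],'valid'))+5])
    print(nm,np.round(e,4))
print(s["time"])
E
python3 far.py
```

```text
a [0.121 0.121 0.121]
b [0.1205 0.1205 0.1205]
tall [0.1185 0.1185 0.1185]
tall [0.1185 0.1185 0.119 ]
tall [0.1345 0.1345 0.1345]
c [0.1205 0.1205 0.1205]
d [0.12   0.12   0.1205]
20.2
```

The short batts' far edges are at x = 0.1205 and the tall batt's is at 0.1185–0.119, so it is against the lip. I'll release it and retreat along the rack normal.

```bash
python3 -m inch '[{"gripper":0,"dx":-0.008,"dy":0,"dz":0.014,"ax":0,"ay":0,"az":0},{"gripper":0.3,"dx":0,"dy":0,"dz":0,"ax":0,"ay":0,"az":0},{"gripper":0.5,"dx":0,"dy":0,"dz":0,"ax":0,"ay":0,"az":0},{"gripper":0.5,"dx":0,"dy":0,"dz":0,"ax":0,"ay":0,"az":0},{"gripper":0.5,"dx":0,"dy":0,"dz":0,"ax":0,"ay":0,"az":0},{"gripper":0.5,"dx":0,"dy":0,"dz":0,"ax":0,"ay":0,"az":0}]'; python3 plan.py .06 0 .0
python3 -m inch '[{"gripper":0.5,"dx":-0.12,"dy":0,"dz":0.22,"ax":0,"ay":0,"az":0},{"gripper":0.5,"dx":-0.24,"dy":0,"dz":0.44,"ax":0,"ay":0,"az":0},{"gripper":0.5,"dx":-0.4,"dy":-0.03,"dz":0.73,"ax":0,"ay":0,"az":0},{"gripper":0.5,"dx":-0.4,"dy":-0.03,"dz":0.73,"ax":0,"ay":0,"az":0},{"gripper":0.5,"dx":-0.4,"dy":-0.03,"dz":0.73,"ax":0,"ay":0,"az":0},{"gripper":0.5,"dx":-0.4,"dy":-0.03,"dz":0.73,"ax":0,"ay":0,"az":0},{"gripper":0.5,"dx":0,"dy":0,"dz":0,"ax":0,"ay":0,"az":0},{"gripper":0.5,"dx":0,"dy":0,"dz":0,"ax":0,"ay":0,"az":0}]'
python3 - <<'E'
from h import *
w=Cam("wrist");s=Cam("scene")
o=np.zeros((600,800,3),np.uint8)
o[:600,:450]=cv2.resize(s.img[110:250,290:395],(450,600),interpolation=2)
o[:300,450:]=cv2.resize(w.img[120:270,270:445],(350,300),interpolation=2)
cv2.imwrite("pics/w6.png",o)
E
python3 chk.py; python3 far.py
```

```text
time: 20.95
position: [0.5553, -0.0035, 0.17]
orientation: [-3.023, -0.115, -0.775]
wrist_force: [0.6, 0.1, -0.3]
grip_width: 0.502
grip_force: 0.0
t 20.95 shift/25mm [ 0.1   0.15 -0.07] turn/8deg [ 0.    0.01 -0.01] bed pos now [ 0.0585 -0.0036  0.0028] force bed [ 0.4  0.  -0.6] target [5.577e-01 3.000e-04 1.682e-01]
time: 21.95
position: [0.5064, -0.0065, 0.2596]
orientation: [-3.023, -0.115, -0.776]
wrist_force: [-1.6, 0.2, -1.1]
grip_width: 0.504
grip_force: 0.0
0.116 [(np.float64(33.0), np.float64(27.0)), (np.float64(17.0), np.float64(11.0)), (np.float64(2.5), np.float64(-16.0)), (np.float64(-21.0), np.float64(-27.5)), (np.float64(-37.0), np.float64(-43.5))]
0.1 [(np.float64(33.5), np.float64(27.0)), (np.float64(17.5), np.float64(11.0)), (np.float64(2.5), np.float64(-16.0)), (np.float64(-21.5), np.float64(-27.0)), (np.float64(-37.0), np.float64(-43.5)), (np.float64(-51.5), np.float64(-99.5))]
0.085 [(np.float64(33.0), np.float64(27.0)), (np.float64(17.0), np.float64(11.0)), (np.float64(2.5), np.float64(-16.0)), (np.float64(-37.0), np.float64(-43.0)), (np.float64(-51.5), np.float64(-99.5))]
a [0.121 0.121 0.121]
b [0.1355 0.136  0.12  ]
tall [0.1205 0.12   0.12  ]
tall [0.1345 0.1345 0.1345]
tall [0.12 0.12 0.12]
c [0.12 0.12 0.12]
d [0.12 0.12 0.12]
22.15
```

View pics/w6.png

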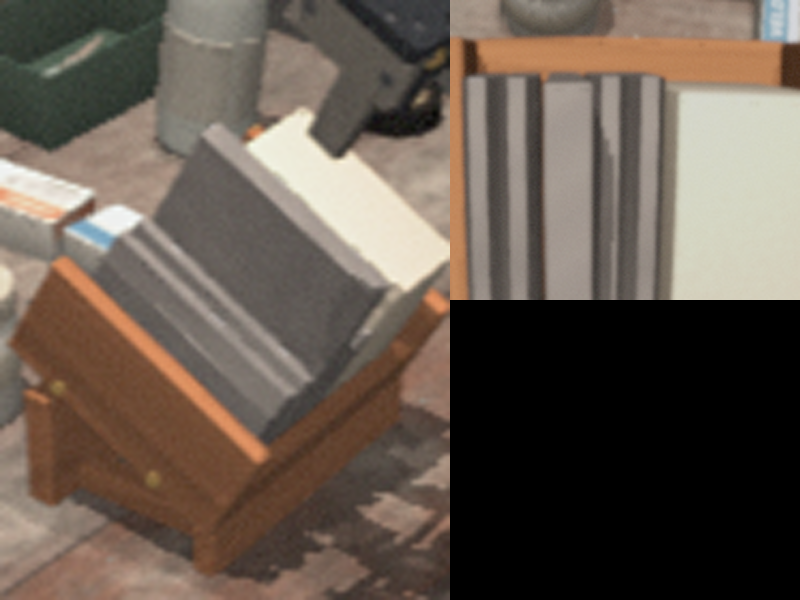

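The final view shows the tall batt standing straight and free between b and c. All far edges are level at 0.120, spacing is even, and the gripper is clear. I'll hand it in.

```bash
python3 -c "
from bench import env
print(env.finish_job())"
```

```text
the job is handed in; nothing more can be done
None
```

The tall batt is filed between the second and third short batts, down on the rack floor and against the lip, and released; my last camera check showed the neighbours straight, and the job is handed in, but no verdict came back.

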